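Probe a coil bore under a pried-open cover

ROBOT

A 6-joint arm with a two-finger parallel gripper is mounted at the origin on the work surface. World frame = base frame: x ahead of the robot, y to its left, z up, the work surface at z = 0. Lengths are in mm, angles in rad, forces in N, time in s.
With the tool pointing down it reaches from about 275 to 850 mm from the base axis. Payload 19 kg.
Tool frame: the origin (TCP) lies midway between the tips of the shut fingers; the grasp point (between the pads) lies 19 mm behind it; z points along the fingers, y is the direction in which the jaws open and shut (so a half turn about z gives the same grasp; the last joint's range is limited). The gripper opens to 85 mm and grips with 20 to 120 N. Pads are 22 mm wide; open, the fingers measure 114 mm over their backs; the gripper's body (76 mm by 85 mm) begins 54 mm behind the grasp point. The pads swing forward as they close: fully open they stand 13 mm farther back than shut.
Start: joints at [-1.404, 0.15, 1.437, -0, 1.554, -0.134], TCP at [170.337, -549.156, 205.967] pointing down, gripper open.
Joint ranges: [-2.8, 2.8], [-0.68, 2.1], [0.12, 2.68], [-1.39, 4.53], [0.16, 2.79], [-2.81, 2.81]. Speed limits (rad/s): [1.89, 1.89, 2.22, 3.01, 3.01, 3.01].

INTERFACE

Orientations are given as a rotation vector (axis times angle).
In Python, from bench import status, camera, camera_params, robot gives the robot as it stands.
- The arm moves only by the shell command python3 -m crank 'ROWS' [FORCE]. ROWS is text: rows parted by semicolons, each of 7 numbers parted by spaces: the shift along the tool's x, y, z in units of 120 mm (1.0 is 120 mm), then the turn, a rotation vector about the tool's x, y, z in units of 0.5 rad (1.0 is 0.5 rad), then the opening, from 0 (shut) to 1 (fully open). In form: dx dy dz wx wy wz gripper; .... A call has 1 to 12 rows; each row shifts and turns the commanded pose from where the row before left it, along the tool's axes as they then stand; what a row does not reach is not made up. A row lasts 1/12 s, in which the tool goes at most 41.7 mm and 7.16 degrees, less where a joint would pass 70% of its speed; a pose out of reach is approached as far as the arm can. A call with a number of a shift or a turn outside -1 to 1 is refused whole. A call with a gripper value outside its range is refused whole. The fingers move at their own pace and stop on an object; FORCE is the grip in N (left out, the last holds). Time passes only in rows, so rows that do not move let the fingers close. It gives the time, the measured TCP pose, the force and the opening at its end, in the units of the state.
- status.read_state(): the state, without advancing time (a new reading comes with each control period).
- camera(name): name is "scene" or "top" or "wrist"; returns (picture, depth): 384x512x3 uint8, red, green, blue; 384x512 float32, mm along the optical axis (not along the pixel's ray), 0 where there is no reading.
- camera_params(name): a dict with "camera_matrix" (3x3 intrinsics, pixels), "world_to_cam" (4x4, takes a point from world to camera coordinates); the wrist camera has in their place "hand_eye" (4x4, takes a point from camera to tool coordinates, whose origin is the TCP and whose axes are the flange's). Camera axes: x right, y down, z forward; pixel columns grow to the right and rows downward; lengths in mm; the calibration is good to about 2 mm. A picture is of the moment at which its call begins: read the wrist's pose just before it. camera_params takes no time and is no camera call.
- robot.close_job(): hands the job in, once; it reports no verdict.
The state is a dict: "t": time; "joint_positions": joint angles; "dq": joint speeds; "joint_torque": joint torques, N m; "tool_pos": TCP position; "ee_rot": TCP orientation; "wrist_force": force on the tool from outside, world axes, zero at the start; "ft_torque": the same for the moment, N m; "gripper_width": finger opening in mm.
Only numpy, scipy, OpenCV 4.12 (cv2) and the standard library are available. Lean on these libraries where they do the work, as an engineer would, in place of code of your own. Each camera call takes 0.05 s, during which the arm holds its last target. There are 200 camera calls.

TASK

Pick up the blue-handled pry blade, lever the orange cover of the grey coil fixture up from under its front lip until it stands past upright, and lay the blade back down flat on the bench. Then take the red-handled field probe out of its stand, lower its rod straight into the brass-flanged bore without touching any part of the fixture, and finish while still holding it there: upright, centred in the bore, with the red band on the rod level with the bore's mouth. Keep the gripper itself off the fixture and its cover, and leave the other things on the bench where they are.

Things in the scene. Friction and masses are not known exactly. Their poses are not given: they have to be found in the camera images.
- fixture: Coil test fixture, fixed to the bench: grey block 100 (its x) x 120 (its y) x 60 high; origin at the centre of its underside. Its -x face is the front, where the cover's lip sticks out; the hinge is near its +x side. A red and a black terminal post stick out 22 from its two y faces. On its front face is a dark ledge, 80 wide, standing out 16, its top 50 above the bench: between it and the lip there is a gap 16 high for the blade.
- cover (a joint): Hinge angle of the orange cover (rad): 0 closed and level, 1.57 upright, stop at 1.9. Cover: plate 106 (hinge to lip) x 84 x 4, its underside in the hinge plane, black stripe along the lip. When closed it covers the bore and overhangs the front face by 16. Stiff hinge: takes about 1.5 N at the lip to lift, and stays where it is left. It may start very slightly ajar.
- hinge (a point): Point on the hinge axis, middle of the cover's width, 66 above the bench, fixed to the fixture; axes as the fixture's (hinge axis along y, closed cover reaches from here to -x).
- lip (a point): Middle of the cover's free edge, on its underside, 106 from the hinge; moves with the cover.
- bore (a point): Centre of the bore's mouth in the top of the brass flange (36 square, 4 high), 64 above the bench; z up. Bore: vertical, 18 diameter, 54 deep. Lies 45 from the hinge towards the front, so in the fixture's frame at x -5, y 0.
- blade: Pry blade lying on the bench: blue handle 80 long (x) x 16 wide x 24 high with black butt, then a steel blade 14 wide x 2 thick at mid height (12 above the underside), pointing along its +x. Origin at the centre of the handle's underside; blade tip 110 ahead, handle front 40 ahead. About 55 to 90 g, its weight mostly in the handle. Starts with the blade pointing roughly along the fixture's +x direction, on the side that the fixture's front faces.
- blade_tip (a point): Middle of the blade's tip edge, 110 ahead of and 12 above the blade tool's origin.
- probe: Field probe, upright in its stand. Origin at the tip (lower end) of the rod, z up the rod. Rod 6 diameter x 80 long; collar 28 diameter from 80 to 84 above the tip (it rests on the stand); red square handle 18 x 18 (faces along its x and y) from 84 to 140, then a 6 high brass stub. Red band on the rod 33.5 to 36.5 above the tip. About 50 to 85 g.
- stand: Probe stand, fixed: black plate 70 x 70 with its top 95 above the bench and a 14 hole in its middle, four posts, base 90 x 90; origin at the centre of its underside. The probe's tip hangs 15 above the bench.
- pump: Bystander: small white pump motor, 75 x 28 x 28, lying.
- board: Bystander: small green circuit board, 50 x 35, 14 high.
- tub: Bystander: green tub, 52 diameter, 50 high.
- spool: Bystander: solder spool, 60 diameter, 40 high, black flanges.
- driver: Bystander: screwdriver with yellow handle, 150 long.
Mind the look-alikes: they are no part of the job. Of the things like the blade, leave any that is purple; of the rest the larger one is meant.

How it is judged:
By the outcome, as a careful person would: the job done as asked, in the order asked, and still so for the second after the job is handed in, while the arm keeps its last pose, push and grip.
It also fails if it takes over 64 s, if anything falls off the work surface, if the arm or the gripper's body presses on something with over 40 N, if the wrist force passes 120 N, or if a joint passes its speed limit or range.

## Working session

There is one attempt and no reset: what is moved stays moved. The work goes in short steps, Python scripts to look and compute and a shell command to move; the robot and the scene stay as the last step left them, time stands still between calls to the robot, and variables do not carry over. Pictures are saved under pics/ and viewed, on a budget of 10 in all, crops included, one or two more only if the job needs it, and the job is handed in when it is done.

```bash
ls; mkdir -p pics
python3 - <<'E'
from bench import status,camera,camera_params
import cv2,numpy as np
print(status.read_state())
for n in ("top","scene"):
    im,d=camera(n); np.savez(f"{n}0.npz",im=im,d=d)
    cv2.imwrite(f"pics/{n}0.png",cv2.resize(im[:,:,::-1],(800,600),interpolation=cv2.INTER_CUBIC))
    print(camera_params(n))
print(camera_params("wrist"))
E
```

```text
pics
{'t': 0.0, 'joint_positions': array([-1.40399043e+00,  1.50966407e-01,  1.43802330e+00, -3.72858192e-05,
        1.55377271e+00, -1.34021997e-01]), 'dq': array([ 0.00187881, -0.0017821 , -0.00127422, -0.00129447,  0.00068325,
       -0.00138894]), 'joint_torque': array([-1.11937850e-03, -7.13052320e+01, -5.70868671e+01, -4.78649508e-04,
        8.82775232e-03, -7.38054311e-07]), 'tool_pos': array([ 170.29035042, -548.92382722,  205.39047923]), 'ee_rot': array([-3.10496540e+00, -4.70585400e-01,  8.86366408e-05]), 'wrist_force': array([ 0.12733259, -0.13775626, -0.61772029]), 'ft_torque': array([-0.02622646,  0.0375797 , -0.09275115]), 'gripper_width': 85.63667871041268}
{'camera_matrix': array([[372.24684194,   0.        , 251.10988464],
       [  0.        , 372.24684194, 192.74579373],
       [  0.        ,   0.        ,   1.        ]]), 'world_to_cam': array([[ 6.31557653e-03, -9.99888485e-01,  1.35325993e-02,
         8.76850292e+01],
       [-9.82246137e-01, -8.74033956e-03, -1.87392988e-01,
         5.49146067e+02],
       [ 1.87490371e-01, -1.21088486e-02, -9.82191802e-01,
[... 471 characters left out ...]
,
       [-3.93705119e-01, -5.30676799e-01, -7.50585381e-01,
         1.40208209e+03],
       [ 0.00000000e+00,  0.00000000e+00,  0.00000000e+00,
         1.00000000e+00]])}
{'camera_matrix': array([[291.88164631,   0.        , 257.09187414],
       [  0.        , 291.88164631, 198.59824157],
       [  0.        ,   0.        ,   1.        ]]), 'hand_eye': array([[-4.66179246e-04, -9.50519806e-01, -3.10663614e-01,
         7.87904001e+01],
       [ 9.99999758e-01, -6.03572431e-04,  3.46124915e-04,
         1.26354470e+00],
       [-5.16506580e-04, -3.10663378e-01,  9.50519857e-01,
        -1.67541709e+02],
       [ 0.00000000e+00,  0.00000000e+00,  0.00000000e+00,
         1.00000000e+00]])}
```

View pics/top0.png

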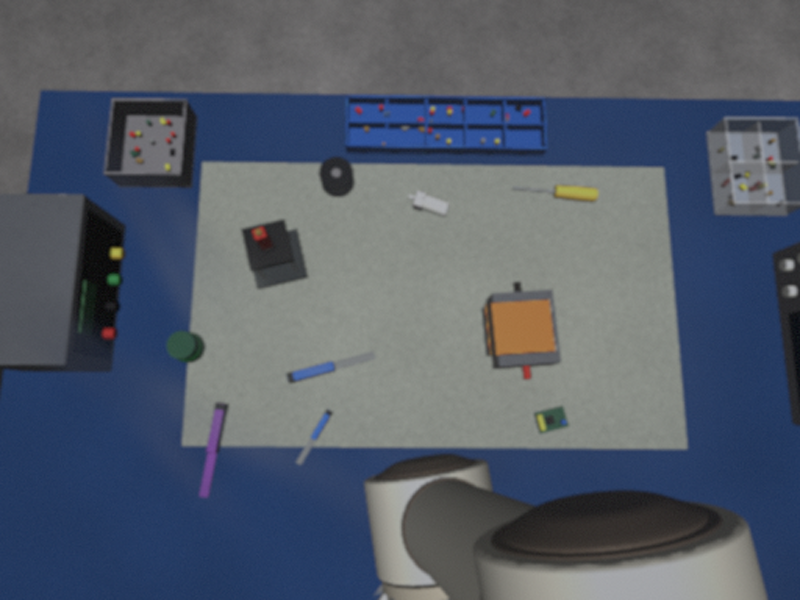

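View pics/scene0.png

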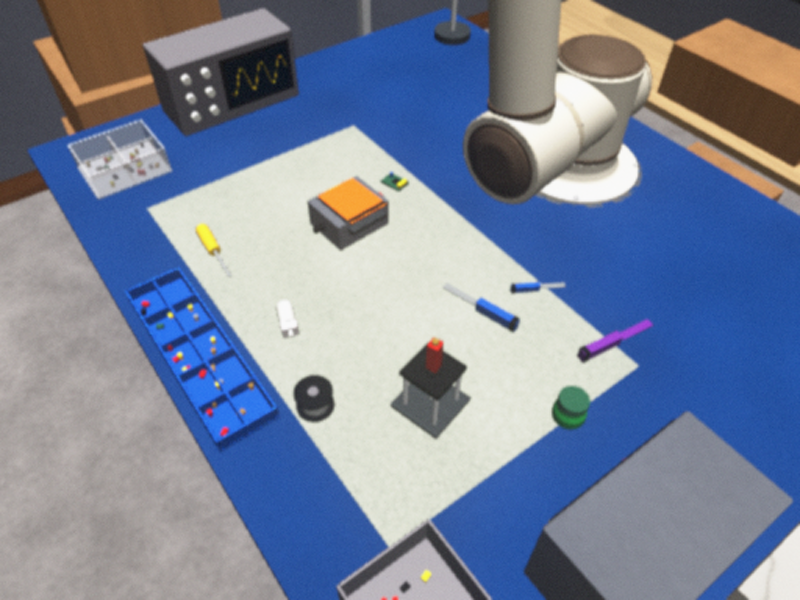

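Candidates for the blade (in 800x600 top view): the larger blue handle at (312,372), a small blue one at (322,425) and a purple one at (215,425). The large blue one fits: not purple, larger, and pointing right at the fixture's front, which is its left side. The fixture is at (523,328) and the probe at (260,235).

```bash
cat > h.py <<'E'
import numpy as np,cv2
from bench import status,camera,camera_params
from scipy.spatial.transform import Rotation as R
def T_tool(s=None):
    s=s or status.read_state(); T=np.eye(4); T[:3,:3]=R.from_rotvec(s["ee_rot"]).as_matrix(); T[:3,3]=s["tool_pos"]; return T
def c2w(n,s=None):
    p=camera_params(n)
    return T_tool(s)@p["hand_eye"] if n=="wrist" else np.linalg.inv(p["world_to_cam"])
def cast(n,px,z,C=None):
    """pixels (N,2) onto world plane z"""
    K=camera_params(n)["camera_matrix"]; C=c2w(n) if C is None else C
    px=np.atleast_2d(np.float64(px)); r=np.c_[(px-K[:2,2])/K[0,0],np.ones(len(px))]@C[:3,:3].T
    return C[:3,3]+r*((z-C[2,3])/r[:,2])[:,None]
def project(n,P,C=None):
    K=camera_params(n)["camera_matrix"]; C=c2w(n) if C is None else C
    q=(np.atleast_2d(P)-C[:3,3])@C[:3,:3]; return q[:,:2]/q[:,2:]*K[0,0]+K[:2,2]
def mask(im,h0,h1,s=100,v=40):
    hs=cv2.cvtColor(im,cv2.COLOR_RGB2HSV); H=hs[...,0].astype(int)
    m=((H>=h0)&(H<=h1)) if h0<=h1 else ((H>=h0)|(H<=h1))
    return (m&(hs[...,1]>=s)&(hs[...,2]>=v)).astype(np.uint8)
def blobs(m,a=20):
    n,l,st,c=cv2.connectedComponentsWithStats(m)
    return [(st[i],c[i],(l==i).astype(np.uint8)) for i in range(1,n) if st[i][4]>=a]
def rect(m):
    return cv2.minAreaRect(np.argwhere(m)[:,::-1].astype(np.float32))
def need(dw,T=None):
    """world shift -> tool units"""
    T=T_tool() if T is None else T; return (T[:3,:3].T@dw)/120
E
python3 - <<'E'
from h import *
np.set_printoptions(precision=1,suppress=True)
z=np.load("top0.npz");im=z["im"]
def show(nm,m,x0,x1,y0,y1,zz,n="top"):
    for st,c,b in blobs(m,8):
        if x0<c[0]<x1 and y0<c[1]<y1:
            r=rect(b); print(nm,st,c,cast(n,cv2.boxPoints(r),zz)[:,:2].tolist(),cast(n,r[0],zz)[0])
show("orange",mask(im,5,20,120,90),290,380,170,250,70)
show("blue",mask(im,100,125,120,60),125,290,110,300,24)
show("red",mask(im,172,6,120,80),130,450,110,300,155)
z=np.load("scene0.npz");im=z["im"]
show("sred",mask(im,172,6,120,80),250,310,200,250,155,"scene")
b=cv2.resize(np.load("top0.npz")["im"][215:310,120:260],(800,543),interpolation=cv2.INTER_CUBIC)
cv2.imwrite("pics/crop1.png",b[:,:,::-1])
E
```

```text
orange [ 314  192   41   35 1226] [333.9 209. ] [[543.0200695903316, -66.11532203349057], [550.4942774102179, -163.94337173270986], [467.8871941908351, -165.6760336449463], [460.7577954089369, -69.44227362328508]] [ 505.2 -116.2   70. ]
blue [    0    59   512   325 69094] [236.  233.5] [[930.9192317436514, 801.3269605991193], [951.7312770187787, -653.1543487270596], [87.52667965365941, -544.5582419953556], [84.60514248996805, 689.8409361612303]] [478.6  79.6  24. ]
blue [188 232  25  11 116] [199.7 237.4] [[431.9286698090802, 256.47093678060855], [451.001503393304, 193.6895954691764], [439.13491712180405, 189.8779768452004], [420.15805926770145, 252.53542084729526]] [435.5 223.2  24. ]
blue [200 265  10  16  52] [204.6 272.6] [[329.34790685087273, 222.5413873960381], [366.79336150871, 200.8279253932779], [363.07687871525087, 194.35525149399865], [325.684084552813, 216.1042772937045]] [346.2 208.5  24. ]
red [161 145  10   9  47] [165.8 149.6] [[636.6654996875643, 306.4875549742981], [643.4608402883537, 287.91490413085603], [625.2522122304051, 281.2222199984626], [618.513965629629, 299.7354817293167]] [631.  293.8 155. ]
red [335 234   4   8  30] [336.6 237.3] [[435.8133740587064, -96.31805907040484], [435.8633467576798, -103.09303769261561], [420.20252275579134, -102.50483433119501], [420.1544276998585, -95.7537121124777]] [428.  -99.4 155. ]
sred [273 218  10  21 163] [277.4 227.7] [[636.7523686857833, 288.8377525823342], [621.0719874210151, 300.18468211608365], [653.5377221576999, 340.69583679729135], [668.6033339011827, 329.78318307206183]] [645.3 315.3 155. ]
```

View pics/crop1.png

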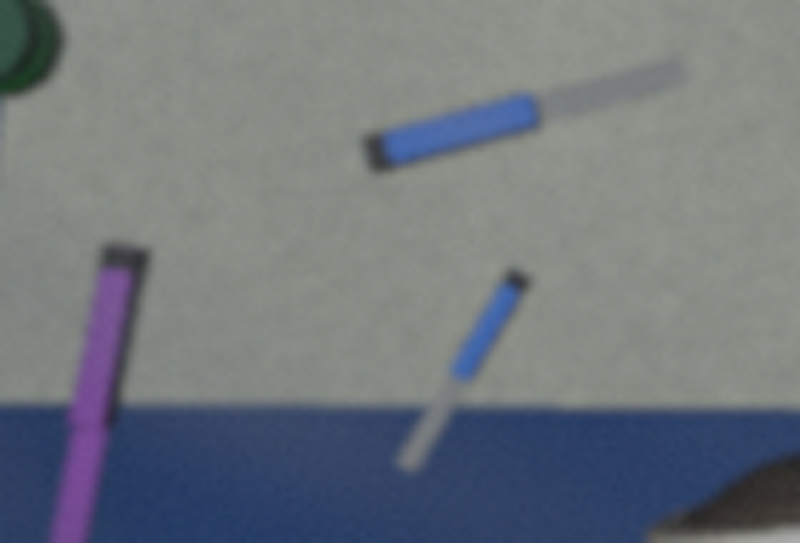

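The crop shows the large blue blade at (455,130), the small one at (490,330) and the purple one at (110,390), so the large blue one is confirmed. I'll swing in an arc to above it.

```bash
R='.208 -.034 0 0 0 -.087 1'
python3 -m crank '.208 -.034 0 0 0 -.087 1;.208 -.034 0 0 0 -.087 1;.208 -.034 0 0 0 -.087 1;.208 -.034 0 0 0 -.087 1;.208 -.034 0 0 0 -.087 1;.208 -.034 0 0 0 -.087 1;.208 -.034 0 0 0 -.087 1;.208 -.034 0 0 0 -.087 1;.208 -.034 0 0 0 -.087 1;.208 -.034 0 0 0 -.087 1;.208 -.034 0 0 0 -.087 1;.208 -.034 0 0 0 -.087 1'
python3 -m crank '.208 -.034 0 0 0 -.087 1;.208 -.034 0 0 0 -.087 1;.208 -.034 0 0 0 -.087 1;.208 -.034 0 0 0 -.087 1;.208 -.034 0 0 0 -.087 1;.208 -.034 0 0 0 -.087 1;.208 -.034 0 0 0 -.087 1;.208 -.034 0 0 0 -.087 1;.208 -.034 0 0 0 -.087 1;.208 -.034 0 0 0 -.087 1;.208 -.034 0 0 0 -.087 1;.208 -.034 0 0 0 -.087 1'
python3 -m crank '.208 -.034 0 0 0 -.087 1;.208 -.034 0 0 0 -.087 1;.208 -.034 0 0 0 -.087 1;.208 -.034 0 0 0 -.087 1;.208 -.034 0 0 0 -.087 1;.208 -.034 0 0 0 -.087 1;.208 -.034 0 0 0 -.087 1;.208 -.034 0 0 0 -.087 1;.208 -.034 0 0 0 -.087 1;.208 -.034 0 0 0 -.087 1;.208 -.034 0 0 0 -.087 1;.208 -.034 0 0 0 -.087 1;'
python3 - <<'E'
from h import *
np.set_printoptions(precision=3,suppress=True)
s=status.read_state(); im,d=camera("wrist"); cv2.imwrite("pics/w1.png",im[:,:,::-1])
T=T_tool(s); print(T, s["joint_positions"])
C=c2w("wrist",s)
for st,c,b in blobs(mask(im,100,125,120,60),200):
    r=rect(b); print(st,c,cast("wrist",cv2.boxPoints(r),24,C)[:,:2].tolist(),cast("wrist",r[0],24,C)[0])
E
```

```text
t: 1.1
tool_pos: [400.1, -354.2, 205.7]
ee_rot: [-2.878, -1.259, 0.0]
wrist_force: [0.3, -0.5, -0.8]
gripper_width: 85.4
t: 2.1
tool_pos: [501.4, -71.9, 205.7]
ee_rot: [-2.455, -1.959, 0.0]
wrist_force: [-0.0, 0.6, 0.1]
gripper_width: 85.6
t: 3.1
tool_pos: [448.4, 223.5, 205.8]
ee_rot: [-1.867, -2.526, 0.001]
wrist_force: [-0.4, -0.2, 0.2]
gripper_width: 85.4
[[ -0.294   0.956  -0.001 448.442]
 [  0.956   0.294  -0.    223.459]
 [  0.     -0.001  -1.    205.757]
 [  0.      0.      0.      1.   ]] [ 0.308 -0.004  1.603  0.     1.543  0.01 ]
[    0     0   176   356 46101] [ 72.722 147.611] [[141.55216801854652, 316.92401094870223], [313.9758960301359, 369.79469057931584], [411.8200583874641, -88.20829050559985], [156.1908771574058, -166.83070153317476]] [250.438 153.704  24.   ]
[ 384    0  128   47 3070] [468.234  15.27 ] [[519.7504270255523, 432.89180273355], [644.7114844303478, 471.2088957957507], [668.1883998237493, 433.9079280534686], [537.7326193425122, 393.894882815423]] [592.38  433.389  24.   ]
[240 137  13  56 672] [245.503 164.348] [[434.9787751257216, 190.87152384661172],
[... 379 characters left out ...]
]
[461 284  26  29 347] [473.605 298.029] [[785.8122845064102, 114.31328552094112], [785.6779469927665, 163.91911545922713], [803.2151342402436, 159.31986331754067], [803.9953447403556, 109.16902624112154]] [794.638 137.138  24.   ]
[487 286  25  46 553] [501.277 313.423] [[802.1947684513591, 160.34657245249753], [834.1790872929105, 170.1759524061618], [876.9692626194568, 102.18938250138157], [843.0944812177236, 91.7737740615741]] [838.509 132.103  24.   ]
[ 78 368  29  16 332] [ 93.235 376.925] [[276.44985369012636, -189.19556025401863], [273.01925942453954, -157.88266202783802], [314.65463411998496, -145.07496184292108], [318.9677419284301, -176.1137571888852]] [ 295.753 -166.903   24.   ]
```

View pics/w1.png

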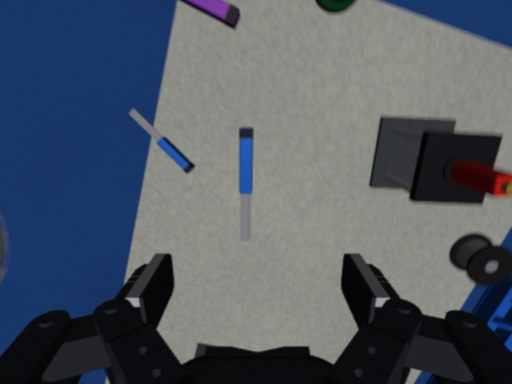

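The wrist view shows the blade's handle at (246,160) lined up with the jaws, and the stand at right (440,160). Next I descend and grip it.

```bash
python3 -m crank '.05 -.06 .2 0 0 0 1;.05 -.06 .2 0 0 .02 1;0 0 .2 0 0 0 1;0 0 .2 0 0 0 1;0 0 .2 0 0 0 1;0 0 .2 0 0 0 1;0 0 .2 0 0 0 1;0 0 .14 0 0 0 1;0 0 .1 0 0 0 1;0 0 .04 0 0 0 1;0 0 0 0 0 0 1' 100
python3 -m crank '0 0 0 0 0 0 .3;0 0 0 0 0 0 0;0 0 0 0 0 0 0;0 0 0 0 0 0 0;0 0 0 0 0 0 0;0 0 0 0 0 0 0;0 0 0 0 0 0 0;0 0 0 0 0 0 0' 100
python3 -m crank '0 0 -.1 0 0 0 0;0 0 -.2 0 0 0 0;0 0 -.2 0 0 0 0;0 0 -.2 0 0 0 0;0 0 -.2 0 0 0 0;0 0 -.1 0 0 0 0'
python3 - <<'E'
from h import *
im,d=camera("wrist"); cv2.imwrite("pics/w2.png",im[:,:,::-1]); np.savez("w2.npz",im=im,d=d)
E
```

```text
t: 4.07
tool_pos: [431.2, 229.4, 3.5]
ee_rot: [-1.882, -2.514, 0.003]
wrist_force: [-0.1, 0.8, 0.3]
gripper_width: 85.5
t: 4.73
tool_pos: [431.8, 229.7, 4.5]
ee_rot: [-1.882, -2.515, -0.0]
wrist_force: [0.2, -1.0, 0.2]
gripper_width: -0.1
t: 5.23
tool_pos: [432.6, 229.9, 127.3]
ee_rot: [1.881, 2.514, 0.004]
wrist_force: [0.2, 0.4, 0.4]
gripper_width: 0.2
```

View pics/w2.png

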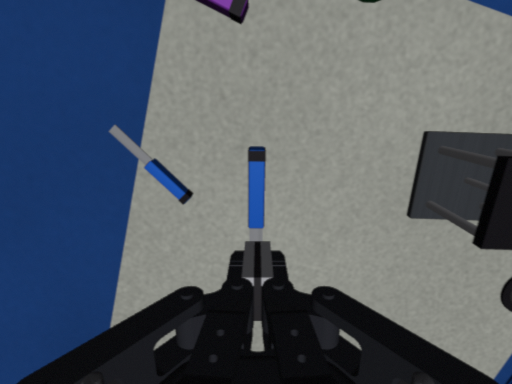

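Run:
```python
from h import *
np.set_printoptions(precision=1,suppress=True)
s=status.read_state();C=c2w("wrist",s);p=s["tool_pos"]
print(project("wrist",[p,[p[0],p[1],24],[p[0],p[1],0]],C))
z=np.load("w2.npz");im,d=z["im"],z["d"]
for st,c,b in blobs(mask(im,100,125,120,60),500):
    if 230<c[0]<290:
        r=rect(b); print(st,cast("wrist",cv2.boxPoints(r),24,C)[:,:2].tolist(), cast("wrist",r[0],24,C)[0])
        v,u=int(c[1]),int(c[0]); K=camera_params("wrist")["camera_matrix"]; dd=d[v,u]
        print("depth pt",C[:3]@np.r_[(u-K[0,2])/K[0,0]*dd,(v-K[1,2])/K[0,0]*dd,dd,1])
t=np.load("top0.npz");im2,d=t["im"],t["d"];K=camera_params("top")["camera_matrix"]
for u,v in ((200,237),(166,150),(334,209),(250,200),(230,270)):
    dd=d[v,u]; print(u,v,(c2w("top")[:3]@np.r_[(u-K[0,2])/K[0,0]*dd,(v-K[1,2])/K[0,0]*dd,dd,1]))
n,_=camera("top")
for st,c,b in blobs(mask(n,100,125,120,60),30):print("top",st,c)
```

```text
[[258.6 234.2]
 [257.5 188.2]
 [257.4 181.8]]
[ 249  161   16   67 1020] [[417.90993001499464, 253.4014724765513], [431.4613283925848, 257.36757149950944], [450.96146953778793, 192.72338790394872], [436.3704455731735, 188.47159718591354]] [433.8 224.2  24. ]
depth pt [433.  225.1  24.3]
200 237 [436.1 223.3  21.6]
166 150 [627.1 291.5 159.6]
334 209 [ 504.6 -115.4   73.9]
250 200 [538.2  94.1   0.1]
230 270 [352.5 144.9   2.5]
top [   18    59   494   325 54413] [344. 220.]
top [    0   236   124   148 14421] [ 50.5 317.8]
top [198 287  16  13  91] [206.4 291.9]
top [148 290  51  39 979] [166.7 310.3]
```

Run:
```python
from h import *
np.set_printoptions(precision=0,suppress=True,linewidth=200)
s=status.read_state();print(s["gripper_width"],s["tool_pos"])
z=np.load("w2.npz");d=z["d"]
print(d[225:330:5,257]); print(d[225:330:5,240]); print(d[245,225:290:4])
n,_=camera("scene"); P=project("scene",[s["tool_pos"],[432,230,0]]);print(P)
u,v=P.mean(0).astype(int); c=n[v-70:v+50,u-80:u+80]
cv2.imwrite("pics/s2.png",cv2.resize(c,(800,600),interpolation=cv2.INTER_CUBIC)[:,:,::-1])
```

```text
0.40276397252414364 [433. 230. 127.]
[295. 308. 311. 312. 148. 144. 139. 134. 131. 127. 122. 121. 123. 123. 124. 124. 125. 126. 128. 128. 360.]
[319. 322. 323. 324. 326. 328. 147. 143. 138. 134. 130. 115. 112. 112. 109. 106. 103. 100.  90.  88.  87.]
[327. 327. 326. 327. 327. 149. 149. 149. 148. 148. 148. 149. 327. 328. 328. 327. 327.]
[[323. 171.]
 [317. 203.]]
```

View pics/s2.png

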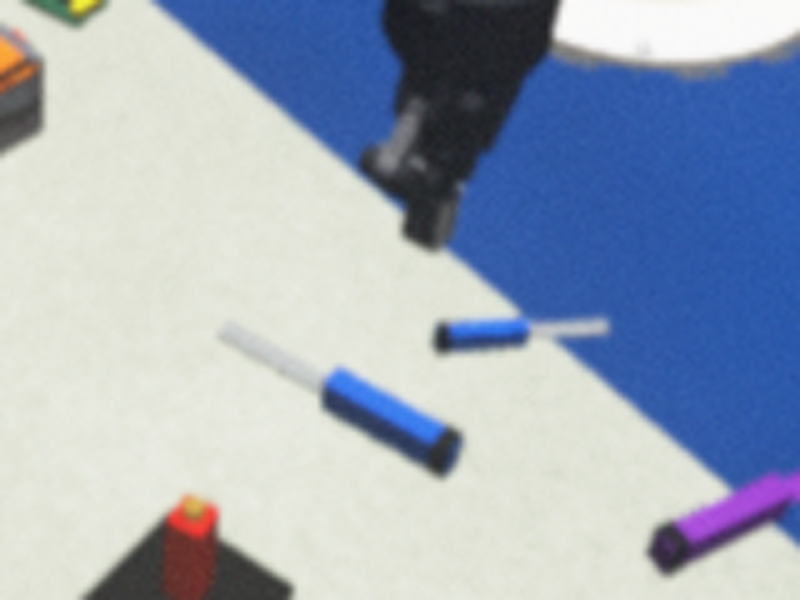

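The picture shows the gripper shut and empty with its tips at crop (425,245), above the projected TCP at about (415,270). The blade has not moved. So the fingertips seem to sit higher than the reported TCP; I'll measure by how much.

Run:
```python
from h import *
np.set_printoptions(precision=1,suppress=True,linewidth=200)
z=np.load("w2.npz");d=z["d"];p=camera_params("wrist");K=p["camera_matrix"];H=p["hand_eye"]
v,u=np.mgrid[0:384,0:512]; X=np.stack([(u-K[0,2])/K[0,0]*d,(v-K[1,2])/K[0,0]*d,d,np.ones_like(d)],-1)@H[:3].T
m=(d>60)&(d<200)&(u>200)&(u<320)
P=X[m]; i=np.argsort(-P[:,2])[:400:25]; print(P[i])
for zz in range(-30,-110,-8):
    q=P[abs(P[:,2]-zz)<2]
    if len(q): print(zz,len(q),q.min(0),q.max(0))
```

```text
[[  9.    0.6 -27.7]
 [  9.3   0.6 -29.4]
 [ 10.1   4.2 -31. ]
 [  9.9  -2.5 -31.7]
 [  5.7  -9.8 -32.5]
 [  9.5  -3.5 -33.1]
 [  5.8  -9.7 -33.7]
 [  5.5 -12.7 -34.3]
 [  9.8   3.1 -34.9]
 [  5.6 -10.6 -35.4]
 [  5.8  -8.1 -35.9]
 [ 10.1  -2.5 -36.5]
 [  9.7  -4.5 -36.9]
 [  9.5  -4.4 -37.4]
 [  9.7  -0.5 -37.9]
 [  9.5   1.  -38.6]]
-30 78 [  5.  -10.9 -32. ] [ 10.2   5.9 -28.1]
-38 203 [  4.9 -14.3 -40. ] [ 10.3  12.9 -36. ]
-46 247 [  4.9 -14.3 -48. ] [ 10.5  12.8 -44. ]
-54 278 [  4.7 -14.3 -56. ] [ 10.8  12.8 -52. ]
-62 528 [-12.5 -10.  -64. ] [ 10.7   9.7 -60.1]
-70 717 [-13.3 -22.  -72. ] [ 13.   23.6 -68. ]
-78 869 [-13.1 -21.8 -80. ] [ 11.8  21.7 -76. ]
-86 101 [  5.  -15.4 -87.8] [ 11.8  13.4 -84. ]
-94 838 [  2.6 -17.3 -96. ] [ 16.9  15.6 -92. ]
-102 1251 [   8.  -17. -104.] [  16.9   16.2 -100. ]
```

Depth shows the shut fingertips about 31 mm short of the reported TCP. So my grip closed above the handle, and I need to go about 27 mm deeper than planned. I'll open and descend carefully.

```bash
python3 -m crank '0 0 0 0 0 0 1;0 0 .1 0 0 0 1;0 0 .2 0 0 0 1;0 0 .2 0 0 0 1;0 0 .2 0 0 0 1;0 0 .2 0 0 0 1;0 0 .15 0 0 0 1;0 0 .1 0 0 0 1;0 0 .04 0 0 0 1;0 0 .02 0 0 0 1;0 0 0 0 0 0 1'
python3 -m crank '0 0 0 0 0 0 .3;0 0 0 0 0 0 0;0 0 0 0 0 0 0;0 0 0 0 0 0 0;0 0 0 0 0 0 0;0 0 0 0 0 0 0' 100
```

```text
t: 6.3
tool_pos: [431.5, 229.5, -21.2]
ee_rot: [-1.882, -2.515, 0.001]
wrist_force: [-0.4, -0.5, 0.2]
gripper_width: 85.5
t: 6.8
tool_pos: [432.0, 229.7, -20.3]
ee_rot: [1.882, 2.515, 0.001]
wrist_force: [-11.8, -4.3, 26.8]
gripper_width: 14.1
```

```bash
python3 -m crank '0 0 -.02 0 0 0 0;0 0 -.05 0 0 0 0;0 0 -.1 0 0 0 0;0 0 -.2 0 0 0 0;0 0 -.2 0 0 0 0;0 0 -.2 0 0 0 0;0 0 -.15 0 0 0 0;0 0 -.05 0 0 0 0;0 0 0 0 0 0 0'
python3 - <<'E'
from h import *
np.set_printoptions(precision=1,suppress=True,linewidth=200)
s=status.read_state();T=T_tool(s)
im,d=camera("wrist"); cv2.imwrite("pics/w3.png",im[:,:,::-1]);p=camera_params("wrist");K=p["camera_matrix"];H=p["hand_eye"]
v,u=np.mgrid[0:384,0:512]; X=np.stack([(u-K[0,2])/K[0,0]*d,(v-K[1,2])/K[0,0]*d,d,np.ones_like(d)],-1)@H[:3].T
for st,c,b in blobs(mask(im,100,125,120,60),300):
    if 230<c[0]<290:
        P=X[b>0]; print(st,c,P.min(0),P.max(0),np.median(P,0))
        for vv in range(st[1],st[1]+st[3],8): print(vv,np.median(X[vv][b[vv]>0],0))
n,_=camera("scene");C=project("scene",s["tool_pos"])[0].astype(int);c=n[C[1]-60:C[1]+60,C[0]-80:C[0]+80]
cv2.imwrite("pics/s3.png",np.hstack([cv2.resize(c,(400,300)),cv2.resize(im,(400,300))])[:,:,::-1])
E
```

```text
t: 7.55
tool_pos: [432.5, 229.9, 97.1]
ee_rot: [1.881, 2.514, 0.004]
wrist_force: [-0.2, 0.2, -0.5]
gripper_width: 14.2
[ 241  221   34  119 3616] [257.  278.4] [ -41.5   -8.8 -167.5] [ 78.4   7.2 -39. ] [ -2.6  -1.  -43.8]
221 [ 27.3  -1.2 -44.2]
229 [ 23.2  -1.  -43.8]
237 [ 19.1  -1.  -43.9]
245 [ 15.   -0.7 -43.9]
253 [ 10.8  -1.  -44. ]
261 [  6.5  -1.  -43.9]
269 [  2.   -1.  -43.8]
277 [ -2.4  -1.  -43.8]
285 [ -7.   -1.  -43.8]
293 [-11.6  -1.  -43.8]
301 [-16.5  -1.  -43.6]
309 [-21.2  -1.  -43.8]
317 [-26.   -0.9 -44. ]
325 [-31.5  -1.  -43.5]
333 [-36.3  -1.  -43.9]
```

View pics/s3.png

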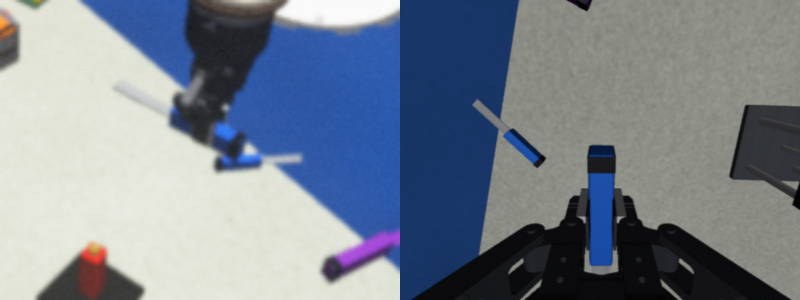

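The blade is gripped level and centred: the left crop shows it lifted at (190,130). Before staging in front of the lip I check the fixture estimate against the scene view.

Run:
```python
from h import *
np.set_printoptions(precision=1,suppress=True,linewidth=200)
for n in("top","scene"):
    ims=[np.load(n+"0.npz")["im"]]
    for im in ims:
        b=max((b for b in blobs(mask(im,5,20,120,90),150)),key=lambda b:b[0][4])
        r=rect(b[2]); cnt=cv2.findContours(b[2],cv2.RETR_EXTERNAL,cv2.CHAIN_APPROX_NONE)[0][0]
        q=cv2.approxPolyDP(cnt,5,True)[:,0]
        W=cast(n,q,70); print(n,r,q.tolist()); print(W)
d=np.load("scene0.npz");K=camera_params("scene")["camera_matrix"]
v,u=np.mgrid[0:384,0:512];D=d["d"];X=np.stack([(u-K[0,2])/K[0,0]*D,(v-K[1,2])/K[0,0]*D,D,np.ones_like(D)],-1)@c2w("scene")[:3].T
m=mask(d["im"],5,20,120,90)>0; m&=(u>150)&(u<280)&(v<160); P=X[m]; A=np.c_[P[:,:2],np.ones(len(P))]; print(P.mean(0),np.linalg.lstsq(A,P[:,2],rcond=None)[0], P[:,2].min(),P[:,2].max())
```

```text
top ((333.9668273925781, 209.00222778320312), (32.59431457519531, 38.514503479003906), 86.18592071533203) [[349, 192], [314, 194], [317, 226], [354, 223]]
[[ 549.  -156.    70. ]
 [ 543.1  -67.    70. ]
 [ 462.1  -72.4   70. ]
 [ 470.3 -165.1   70. ]]
scene ((80.99999237060547, 39.99999237060547), (117.99998474121094, 79.99998474121094), 0.0) [[22, 28], [56, 80], [100, 65], [92, 25], [140, 8], [138, 0], [28, 0], [43, 38], [33, 23]]
[[  815.2 -1062.8    70. ]
 [  825.   -637.7    70. ]
 [  671.4  -639.1    70. ]
 [  585.9  -928.9    70. ]
 [  368.6  -953.1    70. ]
 [  342.6 -1026.4    70. ]
 [  724.5 -1297.3    70. ]
 [  773.4  -938.9    70. ]
 [  768.6 -1078.9    70. ]]
[ 505.2 -105.    70.3] [-0.   0.  74.8] 58.650363911926775 75.7529964014758
```

```bash
python3 -m crank '.1 -.1 0 0 0 0 0;0 0 0 0 0 .07 0;0 0 0 0 0 .07 0;0 0 0 0 0 .07 0;0 0 0 0 0 .07 0;0 0 0 0 0 .07 0;0 0 0 0 0 .07 0;0 0 0 0 0 0 0'
python3 - <<'E'
from h import *
s=status.read_state();print(T_tool(s).round(3))
print(need(np.array([491,91.5,97])-s["tool_pos"]))
E
```

```text
t: 8.32
tool_pos: [416.3, 237.5, 94.2]
ee_rot: [-2.137, -2.302, 0.003]
wrist_force: [-0.3, 0.1, -0.0]
gripper_width: 13.4
[[-7.40000e-02  9.97000e-01 -2.00000e-03  4.16291e+02]
 [ 9.97000e-01  7.40000e-02 -1.00000e-03  2.37531e+02]
 [-1.00000e-03 -2.00000e-03 -1.00000e+00  9.42020e+01]
 [ 0.00000e+00  0.00000e+00  0.00000e+00  1.00000e+00]]
[-1.25975018  0.53058729 -0.02381838]
```

```bash
python3 -m crank '-.1 .04 0 0 0 0 0;-.2 .09 0 0 0 0 0;-.2 .09 0 0 0 0 0;-.2 .09 0 0 0 0 0;-.2 .09 0 0 0 0 0;-.2 .09 0 0 0 0 0;-.16 .04 .05 0 0 0 0;0 0 .2 0 0 0 0;0 0 .2 0 0 0 0;0 0 .12 0 0 0 0;0 0 0 0 0 0 0'
python3 - <<'E'
from h import *
np.set_printoptions(precision=1,suppress=True,linewidth=200)
s=status.read_state();T=T_tool(s)
tip=T[:3]@[-111,-1,-32,1]; print("tip est",tip)
f=np.array([.075,-.997]);hinge=np.array([509.2,-164.8])
lipw=hinge-106*f
im,D=camera("scene");K=camera_params("scene")["camera_matrix"]
c=project("scene",[[*lipw,66],tip]);print(c)
v,u=np.mgrid[0:384,0:512];X=np.stack([(u-K[0,2])/K[0,0]*D,(v-K[1,2])/K[0,0]*D,D,np.ones_like(D)],-1)@c2w("scene")[:3].T
n=np.array([.997,.075]); rel=X[...,:2]-hinge; fx,fy=rel@f,rel@n
reg=(abs(fx+60)<90)&(abs(fy)<70)
o=(mask(im,5,20,120,90)>0)&reg&(X[...,2]>64); print("orange fx",np.percentile(fx[o],[2,98]),"fy",np.percentile(fy[o],[2,98]),"z",np.percentile(X[...,2][o],[5,50,95]))
top=reg&(X[...,2]>63)&(X[...,2]<76); print("plate fx",np.percentile(fx[top],[.5,2,98]))
bl=(fx<-110)&(fx>-190)&(abs(fy)<12)&(X[...,2]>30)&(X[...,2]<80); print("blade pts",bl.sum(),"fx max",fx[bl].max() if bl.any() else None,"fy",np.percentile(fy[bl],[5,50,95]),"z",np.percentile(X[...,2][bl],[5,50,95]))
a,b=int(c[0][0]),int(c[0][1]); cr=im[b-45:b+45,a-50:a+70]
cv2.imwrite("pics/s4.png",cv2.resize(cr,(800,600),interpolation=cv2.INTER_CUBIC)[:,:,::-1])
E
```

```text
t: 9.23
tool_pos: [489.5, 91.6, 23.4]
ee_rot: [-2.132, -2.302, 0.007]
wrist_force: [-1.5, 0.3, -1.2]
gripper_width: 14.0
tip est [497.2 -19.2  55.3]
[[234.9 137.2]
 [244.  147. ]]
orange fx [-110.3   -7.5] fy [-41.   40.2] z [67.3 70.5 73.4]
plate fx [-111.4 -110.4   -5.4]
blade pts 52 fx max -110.1100205782645 fy [-7.1  1.   8. ] z [47.  55.4 72.2]
```

View pics/s4.png

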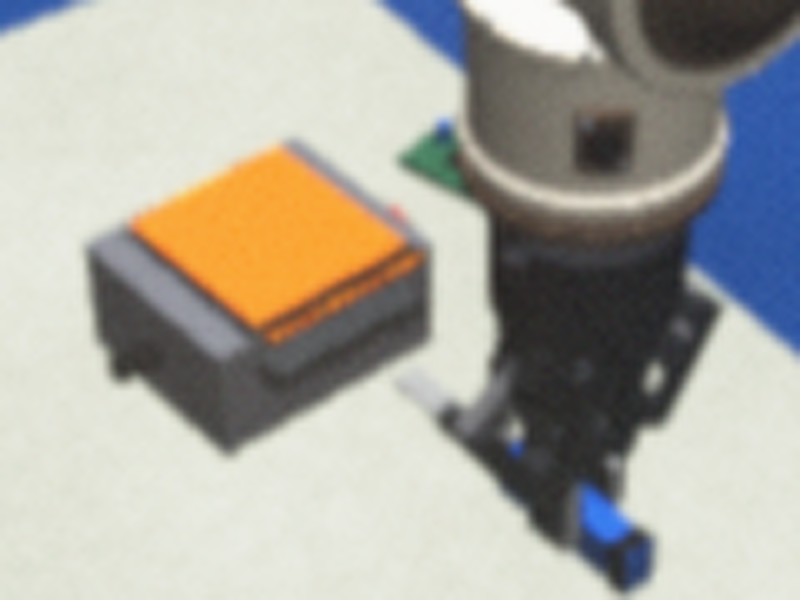

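The picture shows the blade tip at (405,378) pointing into the slot below the lip edge at (350,300), well aligned. Now I insert the blade and lift slightly.

```bash
python3 -m crank '-.08 0 -.02 0 0 0 0;-.12 0 0 0 0 0 0;-.1 0 0 0 0 0 0;-.05 0 0 0 0 0 0;-.05 0 0 0 0 0 0;0 0 0 0 0 0 0'
python3 -m crank '0 0 -.05 0 0 0 0;0 0 -.05 0 0 0 0;0 0 -.05 0 0 0 0;0 0 -.05 0 0 0 0;0 0 0 0 0 0 0'
cat > look.py <<'E'
from h import *
np.set_printoptions(precision=1,suppress=True,linewidth=200)
f=np.array([.075,-.997]);hinge=np.array([508.9,-161.8]);n=np.array([.997,.075])
def tipfx():
    T=T_tool();t=T[:3]@[-111,-1,-32,1];r=t[:2]-hinge;return r@f,r@n,t[2]
def cover(cam="scene"):
    im,D=camera(cam);K=camera_params(cam)["camera_matrix"]
    v,u=np.mgrid[0:384,0:512];X=np.stack([(u-K[0,2])/K[0,0]*D,(v-K[1,2])/K[0,0]*D,D,np.ones_like(D)],-1)@c2w(cam)[:3].T
    rel=X[...,:2]-hinge;fx,fy,z=rel@f,rel@n,X[...,2]-66
    o=(mask(im,5,20,120,90)>0)&(abs(fx+40)<110)&(abs(fy)<60)&(z>-10)
    x,zz=fx[o],z[o]; far=np.hypot(x,zz)>50
    print("cover angle",np.median(np.arctan2(zz[far],-x[far])), "n",o.sum(),"lip ~",x[zz>np.percentile(zz,95)].mean(),np.percentile(zz,97),"fx",np.percentile(x,[2,98]))
    return im
if __name__=="__main__": print("tip",np.array(tipfx()));cover()
E
python3 look.py
```

```text
t: 9.78
tool_pos: [495.7, 43.0, 30.0]
ee_rot: [2.136, 2.303, 0.001]
wrist_force: [-0.3, 0.7, -0.9]
gripper_width: 13.8
t: 10.2
tool_pos: [496.1, 44.3, 55.2]
ee_rot: [2.134, 2.304, 0.002]
wrist_force: [0.3, -0.2, 0.2]
gripper_width: 13.9
tip [-95.4   1.7  87.2]
cover angle 0.26159381826686046 n 523 lip ~ -100.38320327612489 27.00520599531353 fx [-103.3   -4.4]
```

```bash
python3 -m crank '-.03 0 -.044 0 0 0 0;-.038 0 -.044 0 0 0 0;-.038 0 -.044 0 0 0 0;-.038 0 -.044 0 0 0 0;-.036 0 -.05 0 0 0 0;-.036 0 -.05 0 0 0 0;-.036 0 -.05 0 0 0 0;-.047 0 -.039 0 0 0 0;-.047 0 -.039 0 0 0 0;-.047 0 -.039 0 0 0 0;0 0 0 0 0 0 0'
python3 look.py
```

```text
t: 11.17
tool_pos: [499.5, -4.2, 107.8]
ee_rot: [2.135, 2.303, 0.001]
wrist_force: [-0.6, 0.0, -0.2]
gripper_width: 13.6
tip [-46.9   1.5 139.8]
cover angle 0.982773847013623 n 115 lip ~ -59.58630461937579 90.76231841127868 fx [-62.4 -31.1]
```

```bash
python3 -m crank '-.055 0 -.026 0 0 0 0;-.055 0 -.026 0 0 0 0;-.055 0 -.026 0 0 0 0;-.06 0 -.012 0 0 0 0;-.06 0 -.012 0 0 0 0;-.06 0 -.012 0 0 0 0;-.055 0 0 0 0 0 0;-.055 0 0 0 0 0 0;-.055 0 0 0 0 0 0;-.05 0 0 0 0 0 0;0 0 0 0 0 0 0;0 0 0 0 0 0 0'
python3 - <<'E'
from look import *
print(tipfx()); im=cover()
c=project("scene",[505,-130,110])[0].astype(int);cr=im[c[1]-60:c[1]+45,c[0]-60:c[0]+80]
cv2.imwrite("pics/s5.png",cv2.resize(cr,(800,600),interpolation=cv2.INTER_CUBIC)[:,:,::-1])
E
```

```text
t: 12.22
tool_pos: [504.1, -70.4, 120.4]
ee_rot: [-2.136, -2.303, 0.0]
wrist_force: [-0.6, -1.1, -0.5]
gripper_width: 13.8
(np.float64(19.500900914302036), np.float64(1.134250607427311), np.float64(152.35108824606195))
cover angle 1.7768213252636373 n 680 lip ~ -15.629616938900316 102.34831370681152 fx [-62.6  22.8]
```

View pics/s5.png

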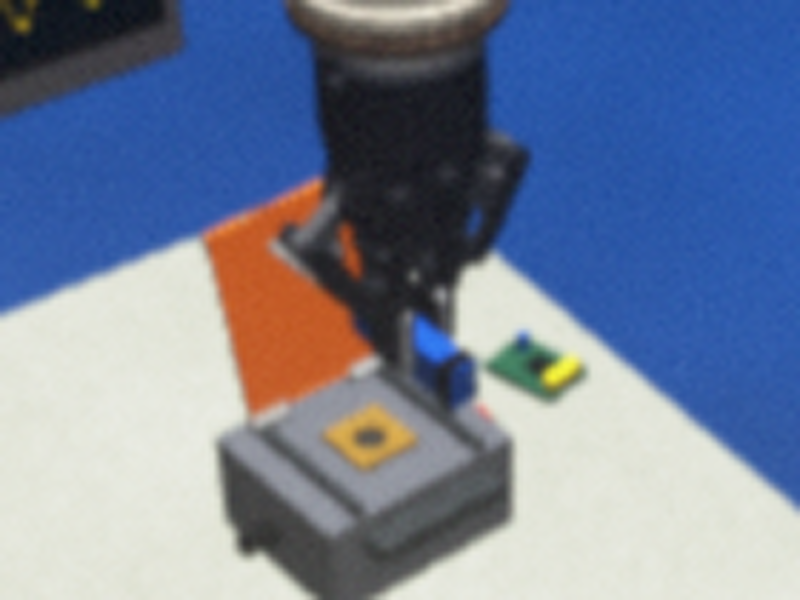

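The cover stands past upright (depth gives about 1.78 rad) and the bore shows at (370,437). I back off and lay the blade down.

```bash
python3 -m crank '.1 0 0 0 0 0 0;.2 0 0 0 0 0 0;.25 0 0 0 0 0 0;.25 0 0 0 0 0 0;.25 -.05 .05 0 0 0 0;.25 -.05 .1 0 0 0 0;.25 -.05 .2 0 0 0 0;.25 -.05 .2 0 0 0 0;.2 0 .2 0 0 0 0;.1 0 .2 0 0 0 0;0 0 .1 0 0 0 0;0 0 0 0 0 0 0'
python3 -m crank '0 0 .03 0 0 0 0;0 0 .03 0 0 0 0;0 0 .02 0 0 0 0;0 0 .01 0 0 0 0;0 0 .01 0 0 0 0;0 0 0 0 0 0 0'
python3 look.py
```

```text
t: 13.27
tool_pos: [458.8, 180.5, -8.0]
ee_rot: [-2.131, -2.305, 0.005]
wrist_force: [-0.4, -1.0, -1.3]
gripper_width: 13.5
t: 13.77
tool_pos: [461.2, 179.2, -17.4]
ee_rot: [2.136, 2.304, 0.001]
wrist_force: [-0.0, -0.0, -1.6]
gripper_width: 13.4
tip [-232.6  -22.9   14.6]
cover angle 1.7804059723379133 n 856 lip ~ 21.74119726758401 100.20368294134357 fx [-56.8  23.3]
```

```bash
python3 -m crank '0 0 .01 0 0 0 0;0 0 .01 0 0 0 0;0 0 0 0 0 0 0;0 0 0 0 0 0 0'
python3 -m crank '0 0 0 0 0 0 .3;0 0 0 0 0 0 .5;0 0 0 0 0 0 .7;0 0 0 0 0 0 1;0 0 0 0 0 0 1;0 0 0 0 0 0 1'
python3 -m crank '0 0 -.05 0 0 0 1;0 0 -.15 0 0 0 1;0 0 -.3 0 0 0 1;0 0 -.3 0 0 0 1;0 0 -.3 0 0 0 1;0 0 -.3 0 0 0 1;0 0 -.3 0 0 0 1;0 0 -.2 0 0 0 1;0 0 -.1 0 0 0 1;0 0 0 0 0 0 1'
python3 - <<'E'
from look import *
s=status.read_state();C=c2w("wrist",s);im,D=camera("wrist");K=camera_params("wrist")["camera_matrix"]
v,u=np.mgrid[0:384,0:512];X=np.stack([(u-K[0,2])/K[0,0]*D,(v-K[1,2])/K[0,0]*D,D,np.ones_like(D)],-1)@C[:3].T
for nm,m in (("blue",mask(im,100,125,120,60)),("red",mask(im,172,6,150,70))):
  for st,c,b in blobs(m,100):
    P=np.median(X[b>0],0); print(nm,st,c,P)
    if nm=="blue" and np.hypot(*(P[:2]-[461,180]))<60:
        print(" top z",np.percentile(X[b>0][:,2],[5,50,95]),cast("wrist",cv2.boxPoints(rect(b)),24,C)[:,:2].tolist())
    if nm=="red": print(" rect",rect(b),np.percentile(X[b>0][:,2],[5,50,95]))
# brass flange + probe from scene and top
for n in("scene","top"):
    i2,_=camera(n); g=project(n,[506,-118,64])[0]; m=mask(i2,14,30,90,80)
    for st,c,b in blobs(m,8):
        if np.hypot(*(c-g))<25: print(n,"brass",st,c,cast(n,rect(b)[0],64),"exp",g)
    for st,c,b in blobs(mask(i2,172,6,120,70),20):
        if np.hypot(*(c-project(n,[631,294,130])[0]))<25: print(n,"probe",st,c)
cv2.imwrite("pics/w6.png",im[:,:,::-1])
E
```

```text
t: 14.15
tool_pos: [461.0, 179.4, -20.0]
ee_rot: [-2.135, -2.304, 0.0]
wrist_force: [-0.8, 0.4, -0.8]
gripper_width: 13.6
t: 14.65
tool_pos: [461.1, 179.4, -19.9]
ee_rot: [-2.135, -2.304, -0.0]
wrist_force: [-0.2, -0.1, 0.2]
gripper_width: 83.4
t: 15.48
tool_pos: [461.8, 179.6, 222.9]
ee_rot: [2.134, 2.303, 0.005]
wrist_force: [-0.0, -0.7, -0.3]
gripper_width: 85.4
blue [    0     0   148   356 41108] [ 71.7 149.5] [213.7 182.8  -0.3]
blue [148 123  35  26 350] [165.2 135. ] [343.2 211.   15.3]
blue [250 146  12  53 623] [255.6 171.9] [460.5 173.8  23.6]
 top z [21.2 23.6 24.9] [[451.124430976909, 206.35230165224314], [464.808368172075, 207.38056758702544], [470.23974336516136, 139.3962097887142], [455.7596670706457, 138.31917240774789]]
blue [ 463  201   49  114 1588] [488.5 256.7] [821.4  66.1  -0.1]
blue [487 262  25  73 755] [501.5 305.3] [859.1 -14.4  19. ]
blue [ 78 368  32  16 359] [ 94.1 377.1] [ 208.2 -219.8   -0.1]
red [478  56  25  30 378] [487.3  69.9] [624.2 294.1 154.3]
 rect ((490.0737609863281, 70.31147766113281), (27.432329177856445, 24.354114532470703), 84.80557250976562) [152.3 154.3 155.6]
scene brass [216 123  16  11  96] [223.2 127.9] [[ 504.4 -115.7   64. ]] exp [222.4 127.6]
scene probe [273 218  10  20 161] [277.4 227.7]
top brass [328 203  14  14 139] [334.7 209. ] [[ 504.8 -119.    64. ]] exp [334.1 209. ]
```

View pics/w6.png

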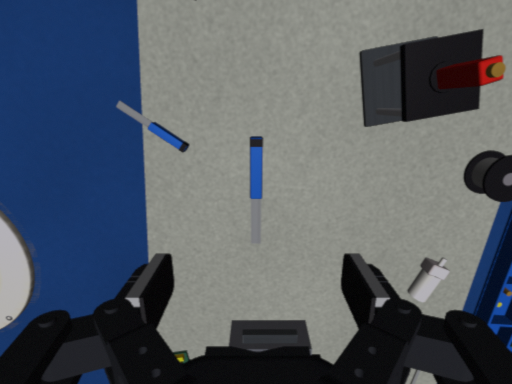

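The blade lies flat, as the wrist view shows at (256,170). The probe is at the upper right (485,72). Next I move above the probe and look from close by.

```bash
python3 -m crank '.06 .1 0 0 0 0 1;.12 .22 0 0 0 -.09 1;.12 .22 0 0 0 -.09 1;.12 .22 0 0 0 -.09 1;.12 .22 0 0 0 -.09 1;.12 .22 0 0 0 -.09 1;.12 .22 0 0 0 -.09 1;0 0 0 0 0 0 1;0 0 0 0 0 0 1'
cat > pr.py <<'E'
from look import *
s=status.read_state();T=T_tool(s);C=T@camera_params("wrist")["hand_eye"];im,D=camera("wrist");K=camera_params("wrist")["camera_matrix"]
v,u=np.mgrid[0:384,0:512];X=np.stack([(u-K[0,2])/K[0,0]*D,(v-K[1,2])/K[0,0]*D,D,np.ones_like(D)],-1)@C[:3].T
print(T)
m=((mask(im,165,30,120,60)>0)&(X[...,2]>148)&(X[...,2]<166)).astype(np.uint8)
for st,c,b in blobs(m,100):
    bx=cast("wrist",cv2.boxPoints(rect(b)),155,C)[:,:2]; ce=bx.mean(0); e=bx[1]-bx[0]
    print(st,c,"centre",ce,"edges",np.linalg.norm(bx[1]-bx[0]),np.linalg.norm(bx[2]-bx[1]),"edge ang",np.degrees(np.arctan2(e[1],e[0])),"tool x ang",np.degrees(np.arctan2(T[1,0],T[0,0])))
    print("stub",[(cc,cast("wrist",cc,161,C)) for _,cc,_ in blobs(mask(im,14,32,100,80)*b,8)])
    print("need units",need(np.r_[ce-s["tool_pos"][:2],0],T))
cv2.imwrite("pics/w7.png",im[:,:,::-1])
E
python3 pr.py
```

```text
t: 16.38
tool_pos: [611.4, 302.3, 216.7]
ee_rot: [-1.803, -2.569, 0.006]
wrist_force: [0.3, 0.0, -0.7]
gripper_width: 85.5
[[ -0.3   0.9  -0.  611.4]
 [  0.9   0.3  -0.  302.3]
 [  0.   -0.   -1.  216.7]
 [  0.    0.    0.    1. ]]
[264 205  22  22 448] [274.6 215.5] centre [628.  295.9] edges 17.47171785462551 18.974333622575777 edge ang 19.93309189453234 tool x ang 109.86671581235072
stub [(array([274.8, 219.7]), array([[628.4, 294.7, 161. ]]))]
need units [-0.1  0.1 -0. ]
```

View pics/w7.png

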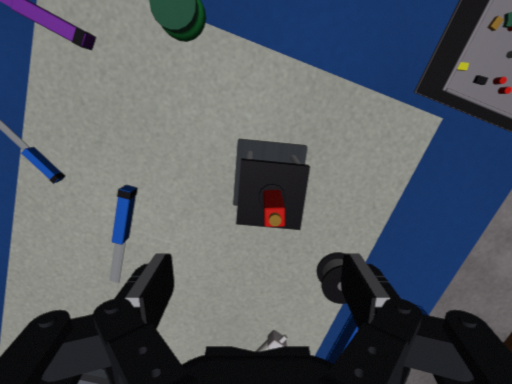

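The probe's handle is at (275,215), square to the jaws. I centre over it, descend and grip.

```bash
python3 -m crank '-.05 .06 0 0 0 0 1;-.053 .053 0 0 0 0 1;0 0 0 0 0 0 1;0 0 .1 0 0 0 1;0 0 .2 0 0 0 1;0 0 .2 0 0 0 1;0 0 .2 0 0 0 1;0 0 .2 0 0 0 1;0 0 .15 0 0 0 1;0 0 .05 0 0 0 1;0 0 0 0 0 0 1'
python3 -m crank '0 0 0 0 0 0 .4;0 0 0 0 0 0 .25;0 0 0 0 0 0 .2;0 0 0 0 0 0 .1;0 0 0 0 0 0 0;0 0 0 0 0 0 0;0 0 0 0 0 0 0;0 0 0 0 0 0 0' 80
```

```text
t: 17.35
tool_pos: [627.4, 294.2, 86.2]
ee_rot: [-1.805, -2.569, 0.003]
wrist_force: [-0.3, 0.3, -0.4]
gripper_width: 85.2
t: 18.02
tool_pos: [628.6, 294.7, 88.7]
ee_rot: [1.806, 2.57, 0.001]
wrist_force: [-0.8, -0.3, 6.6]
gripper_width: 16.9
```

```bash
python3 -m crank '0 0 -.02 0 0 0 0;0 0 -.05 0 0 0 0;0 0 -.15 0 0 0 0;0 0 -.2 0 0 0 0;0 0 -.2 0 0 0 0;0 0 -.2 0 0 0 0;0 0 -.15 0 0 0 0;0 0 -.08 0 0 0 0;0 0 -.03 0 0 0 0;0 0 0 0 0 0 0;0 0 0 0 0 0 0'
cat > rod.py <<'E'
# rod axis from the two fixed views: red band + handle; depth only as a check
from look import *
def tri(p,q):
    A=[];b=[]
    for n,px in(("scene",p),("top",q)):
        C=c2w(n);K=camera_params(n)["camera_matrix"];r=C[:3,:3]@np.r_[(np.array(px)-K[:2,2])/K[0,0],1];r/=np.linalg.norm(r)
        M=np.eye(3)-np.outer(r,r);A.append(M);b.append(M@C[:3,3])
    return np.linalg.lstsq(np.vstack(A),np.hstack(b),rcond=None)[0]
if __name__=="__main__":
    s=status.read_state();print(s["tool_pos"],s["gripper_width"])
    i,D=camera("scene");c=project("scene",s["tool_pos"])[0].astype(int);print(c)
    for st,cc,b in blobs(mask(i,172,6,110,60),4):
        if np.hypot(*(cc-c))<60: print("red",st,cc)
    np.savez("sc.npz",im=i,d=D)
    cr=i[c[1]-55:c[1]+65,c[0]-80:c[0]+80];cv2.imwrite("pics/s8.png",cv2.resize(cr,(800,600),interpolation=cv2.INTER_CUBIC)[:,:,::-1])
E
python3 rod.py
```

```text
t: 18.93
tool_pos: [628.2, 294.6, 216.4]
ee_rot: [-1.805, -2.57, 0.002]
wrist_force: [0.5, 0.3, -0.7]
gripper_width: 17.1
[628.2 294.6 216.4] 17.108029014290054
[279 199]
red [277 177  11  25  74] [284.4 188.3]
red [278 178   2   2   4] [278.5 178.5]
```

View pics/s8.png

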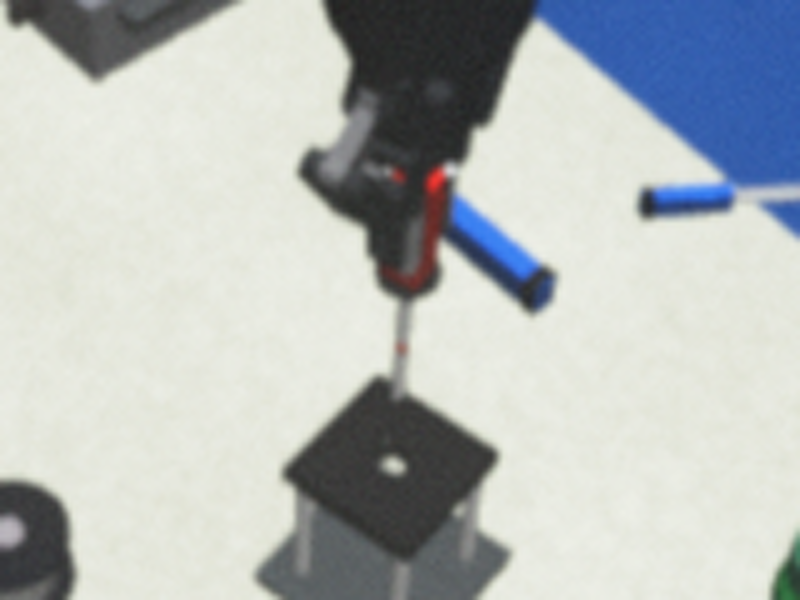

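The picture shows the probe held clear of the stand, with the band at crop (401,349) and the rod tip at (400,395). I compare this with an upright rod under the TCP.

Run:
```python
from look import *
d=np.load("sc.npz");im,D=d["im"],d["d"]
x,y=628.3,294.7
print("pred tip/band/collar/handletop",project("scene",[[x,y,z] for z in(142.7,177.7,222.7,282.7)]))
hs=cv2.cvtColor(im,cv2.COLOR_RGB2HSV)
K=camera_params("scene")["camera_matrix"];C=c2w("scene")
for v in range(196,232):
    r=slice(270,292); 
    print(v, im[v,274:286].astype(int).sum(1)//3, im[v,274:286,0].astype(int)-im[v,274:286,1], D[v,274:286:3].round(0))
```

```text
pred tip/band/collar/handletop [[277.5 221.4]
 [278.3 211.4]
 [279.4 197.6]
 [281.  177.4]]
196 [93 54 48 50 49 67 87 98 92 74 66 73] [-1  8  3  3 -1 -2 -1  4 14 40 52 44] [799. 794. 799. 808.]
197 [108  59  56  53  57  75  96  99  85  69  66  68] [ 3 17 23 16  8  2  2  5 28 48 53 37] [829. 794. 799. 812.]
198 [108  62  59  61  65  81  91  93  78  68  67  65] [ 4 23 34 34 23 16 14 18 41 50 43 24] [825. 821. 802. 814.]
199 [128  70  59  59  63  74  77  74  74  65  63  65] [-1  8 23 34 39 39 36 43 57 47 26  7] [824. 819. 806. 817.]
200 [152  79  59  58  57  63  70  66  69  62  56  72] [-1  0  3 14 24 38 43 55 54 34 10  1] [824. 823. 816. 821.]
201 [180 120  78  63  59  59  60  65  65  62  69  98] [-3 -4  0  0  7 12 24 39 36 14  1  0] [  0. 823. 821. 824.]
202 [220 179 128  97  71  63  61  62  71  86 119 163] [ 0 -2 -2 -2  2 -1  5 13  8 -1 -1 -3] [1113.  820.  817.  822.]
203 [229 220 192 161 125  89  74  93 131 160 188 217] [-2 -3 -2 -5 -5 -1  1  1 -1 -3 -4 -4] [1108.  819.  818.  822.]
204 [231 229 224 212 171 125 115 143 192 216 226 230] [-2 -2 -4 -2 -4  0 -3 -1 -3 -2 -1 -2] [1109. 1
[... 2399 characters left out ...]
 56  58  56  61  78 123 163] [ 0  0 -2  0  2  3  0  1 -1 -2 -4 -6] [943. 944. 945. 942.]
226 [59 57 58 57 58 59 58 62 61 60 70 98] [ 2 -1  0  1  0  0 -1  1 -1  1  2  0] [943. 942. 943. 943.]
227 [58 57 61 57 59 54 58 55 57 58 58 62] [-1  1  0  1 -1 -2  2 -1  1  0  0 -2] [941. 943. 941. 941.]
228 [63 60 57 57 58 57 61 60 56 55 59 62] [ 0  2  1 -1  1  3 -2  1  0 -1  2 -2] [939. 939. 938. 941.]
229 [56 59 57 54 59 58 58 62 57 61 58 59] [ 2  1 -2  1 -2  1 -1 -1  0  2  0  1] [938. 937. 936. 935.]
230 [54 57 61 56 58 61 57 56 55 58 59 55] [ 1 -1  0  0 -1  0  2  0  0  3  1 -1] [936. 935. 934. 934.]
231 [57 60 68 59 58 55 59 60 61 58 58 60] [ 0 -1  0  0  1 -1  1  0 -2 -3  1 -3] [933. 934. 931. 937.]
```

```bash
cat > wl.py <<'E'
from look import *
def wl(name=None):
    s=status.read_state();T=T_tool(s);im,D=camera("wrist");p=camera_params("wrist");K=p["camera_matrix"];H=p["hand_eye"]
    v,u=np.mgrid[0:384,0:512];X=np.stack([(u-K[0,2])/K[0,0]*D,(v-K[1,2])/K[0,0]*D,D,np.ones_like(D)],-1)@H[:3].T
    if name: cv2.imwrite(name,im[:,:,::-1])
    return s,T,im,D,X
def tcast(px,z):
    """pixel onto plane z=const in the tool frame"""
    return cast("wrist",px,z,camera_params("wrist")["hand_eye"])
E
python3 - <<'E'
from wl import *
s,T,im,D,X=wl("pics/w9.png")
for nm,m in(("red",mask(im,172,6,120,50)),("brass",mask(im,12,32,90,60))):
    for st,c,b in blobs(m,15):
        P=X[b>0]
        if 220<c[0]<300: print(nm,st,c,"min",np.percentile(P,3,0),"max",np.percentile(P,97,0),"med",np.median(P,0))
# scene band by depth
C=c2w("scene");K=camera_params("scene")["camera_matrix"]
d=864;print("band scene",C[:3]@np.r_[(278.9-K[0,2])/K[0,0]*d,(213.1-K[1,2])/K[0,0]*d,d,1])
E
```

```text
red [253 209  10   6  26] [257.  211.1] min [-32.2  -5.4  36.5] max [  2.9   2.7 121.8] med [ 1.4 -1.5 37.9]
red [ 236  230   44   89 2812] [257.4 271. ] min [ -5.9  -9.1 -66.7] max [  9.3   7.3 -15.8] med [  8.4  -0.9 -56.7]
brass [245 294  25  29 584] [257.3 308.5] min [ -4.5  -5.4 -72.9] max [  5.1   3.3 -66.9] med [  1.6  -1.  -71.8]
band scene [629.3 298.1 176.1]
```

The wrist camera sees the probe handle, stub and band, so I know the probe in the tool frame: tip at z 73, band at z 38. I carry it beside the bore, 50 mm off sideways, to look at the bore with the wrist camera.

```bash
python3 -m crank '0 0 0 0 0 .14 0;-.05 -.02 0 0 0 .14 0;-.15 -.04 0 0 0 .14 0;-.25 -.06 0 0 0 .125 0;-.28 -.07 0 0 0 0 0;-.28 -.07 0 0 0 0 0;-.28 -.07 0 0 0 0 0;-.28 -.07 0 0 0 0 0;-.28 -.07 0 0 0 0 0;-.28 -.07 0 0 0 0 0;-.28 -.07 0 0 0 0 0;-.28 -.07 0 0 0 0 0'
python3 -m crank '-.25 -.07 0 0 0 0 0;-.2 -.05 0 0 0 0 0;-.12 -.05 0 0 0 0 0;-.04 0 0 0 0 0 0;0 0 0 0 0 0 0;0 0 0 0 0 0 0;0 0 0 0 0 0 0'
cat > bo.py <<'E'
from wl import *
s,T,im,D,X=wl("pics/w10.png"); zt=s["tool_pos"][2]-64
print(s["tool_pos"],"tool x ang",np.degrees(np.arctan2(T[1,0],T[0,0])))
e=project("wrist",[504.7,-117.5,64],T@camera_params("wrist")["hand_eye"])[0]; print("exp px",e)
for st,c,b in blobs(mask(im,12,32,90,60),60):
    if np.hypot(*(c-e))<60:
        hull=cv2.convexHull(np.argwhere(b)[:,::-1].astype(np.int32)); r=cv2.minAreaRect(hull)
        W=tcast(cv2.boxPoints(r),zt); print("flange",r,"tool c",W.mean(0),"sides",np.linalg.norm(W[1]-W[0]),np.linalg.norm(W[2]-W[1]),"depth z",np.median(X[b>0][:,2]),"exp",zt)
        hole=np.zeros_like(b);cv2.fillConvexPoly(hole,hull,1);hole&=1-b; 
        hb=max(blobs(cv2.erode(hole,np.ones((1,1))),5),key=lambda q:q[0][4]); print("hole",hb[0],hb[1],tcast(hb[1],zt))
        print("world",T[:3]@np.r_[W.mean(0),1], "edge ang",np.degrees(np.arctan2(*((W[1]-W[0])[[1,0]]))))
for st,c,b in blobs(mask(im,172,6,120,50),10):
    if 240<c[0]<275 and c[1]<228: print("band",st,c,tcast(c,38.3))
E
python3 bo.py
```

```text
t: 20.03
tool_pos: [575.5, -35.5, 216.8]
ee_rot: [-2.137, -2.301, 0.001]
wrist_force: [0.7, -0.3, -0.6]
gripper_width: 17.0
t: 20.62
tool_pos: [561.6, -107.6, 217.3]
ee_rot: [-2.137, -2.302, -0.0]
wrist_force: [-0.4, -0.3, 0.5]
gripper_width: 16.9
[ 561.6 -107.6  217.3] tool x ang 94.26252535702216
exp px [207. 181.]
flange ((205.0, 182.0), (30.0, 32.0), 90.0) tool c [ -7.2 -59.8 153.3] sides 35.749880839763016 35.22758686642946 depth z 153.81850595468813 exp 153.34783022705085
hole [199 176  14  14 159] [205.6 182.2] [[ -7.1 -59.1 153.3]]
world [ 502.5 -119.1   64. ] edge ang 90.02651091361903
band [254 209   8   5  14] [257.  210.2] [[ 1.7 -0.7 38.3]]
```

```bash
python3 -m crank '-.01 -.08 0 0 0 0 0;-.02 -.16 0 0 0 0 0;-.02 -.16 0 0 0 0 0;-.001 -.087 0 0 0 0 0;0 0 .1 0 0 0 0;0 0 .2 0 0 0 0;0 0 .15 0 0 0 0;0 0 .05 0 0 0 0;0 0 0 0 0 0 0;0 0 0 0 0 0 0;0 0 0 0 0 0 0'
python3 - <<'E'
from wl import *
s,T,im,D,X=wl(); zt=s["tool_pos"][2]-64; print(s["tool_pos"])
m=mask(im,12,32,90,60)
for st,c,b in blobs(m,15): print("brass",st,c,tcast(c,zt))
i2,d2=camera("scene");i3,d3=camera("top")
c=project("scene",[503,-119,75])[0].astype(int);print(c, project("scene",[[503,-119,64]]))
a=i2[c[1]-30:c[1]+30,c[0]-40:c[0]+40]; c=project("wrist",[503,-119,64],T@camera_params("wrist")["hand_eye"])[0].astype(int);b=im[c[1]-45:c[1]+45,c[0]-60:c[0]+60]
cv2.imwrite("pics/m11.png",np.hstack([cv2.resize(q,(400,300),interpolation=cv2.INTER_CUBIC) for q in(a,b)])[:,:,::-1])
E
```

```text
t: 21.58
tool_pos: [504.2, -119.0, 158.6]
ee_rot: [2.137, 2.301, 0.001]
wrist_force: [-0.5, 0.6, -1.0]
gripper_width: 17.0
[ 504.2 -119.   158.6]
brass [ 237  172   39   38 1154] [256.2 189.5] [[ 1.4 -1.5 94.6]]
brass [108 193  27  12 199] [120.9 198.4] [[  -7.3 -129.3   94.6]]
brass [211 239  19  22 166] [218.8 246. ] [[-57.3 -38.8  94.6]]
brass [286 239  15  15 132] [293.8 244.9] [[-56.1  36.   94.6]]
brass [ 430  251   42   60 1339] [450.9 281.3] [[-98.3 201.2  94.6]]
brass [ 232  294   51   44 1410] [257.2 320.8] [[-148.4   -0.6   94.6]]
[222 124] [[223. 127.]]
```

View pics/m11.png

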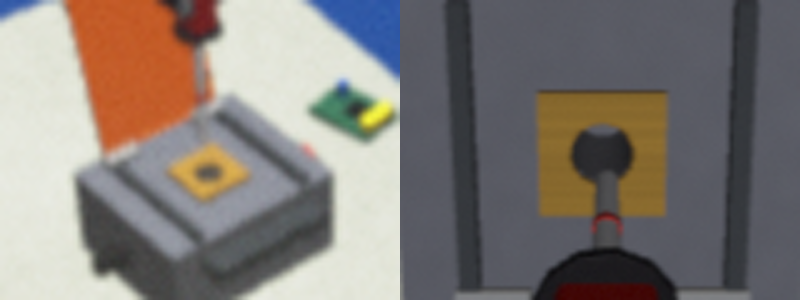

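The right crop shows the rod tip at (605,175) just short of the hole's centre (602,153), nearly in line. I compute the remaining offset.

Run:
```python
from wl import *
s,T,im,D,X=wl(); zt=s["tool_pos"][2]-64
b=blobs(mask(im,12,32,90,60)[150:225,220:290],200)[0][2]; q=np.argwhere(b)+[150,220]; v0,u0=q.min(0);v1,u1=q.max(0)
print("bore tool",tcast([(u0+u1)/2,(v0+v1)/2],zt),(u0,u1,v0,v1))
g=im.astype(int).sum(2)//3
for v in range(186,220,2): print(v,g[v,244:272])
for st,c,bb in blobs(mask(im,172,6,120,50),8):
    if 240<c[0]<275 and c[1]<228: print("band",st,c,tcast(c,38.3))
for v in (196,197,198,199): print(v,tcast([257,v],73.3))
```

```text
bore tool [[ 0.5 -1.6 94.4]] (np.int64(237), np.int64(275), np.int64(172), np.int64(209))
186 [95 95 96 92 80 56 42 41 44 47 48 49 50 50 48 44 42 39 36 39 54 77 93 95 96 95 97 97]
188 [98 97 96 83 55 39 42 43 43 44 45 44 44 43 41 42 41 38 37 33 33 53 81 96 98 98 97 97]
190 [96 96 94 77 44 39 41 42 44 45 45 44 45 43 42 42 40 39 36 33 32 43 74 93 96 96 97 98]
192 [93 93 91 78 49 40 42 41 43 44 44 45 44 43 43 40 40 39 37 34 33 49 77 92 93 93 93 93]
194 [93 94 92 81 58 43 42 42 44 43 44 45 44 43 41 41 41 38 38 36 39 59 85 94 94 95 95 94]
196 [93 92 92 91 81 64 51 45 44 44 45 47 54 61 65 60 49 42 41 47 65 83 91 93 93 93 94 93]
198 [95 95 95 94 95 91 80 65 60 59 54 59 69 75 79 78 70 58 63 79 91 95 95 96 95 95 95 96]
200 [94 94 95 94 94 94 93 93 90 85 74 63 70 76 79 77 77 85 94 95 94 94 94 94 94 94 94 94]
202 [94 93 94 94 93 93 94 94 94 92 81 66 71 76 78 79 78 85 94 93 94 93 94 93 94 93 94 93]
204 [96 96 96 95 96 95 95 95 95 89 76 66 72 76 79 78 78 85 95 95 95 95 96 95 96 95 96 96]
206 [96 95 96 96 96 96 96 96 95 90 78 68 71 77 79 78 77 82 89 96 96 96 97 97 97 98 97 97]
208 [96 96 96 97 96 96 96 96 96 91 77 66 62 59 62 70 75 80 90 95 97 96 98 96 96 96 97 96]
210 [92 93 93 93 93 93 93 92 92 83 62 52 63 72 75 70 59 57 78 93 95 94 95 93 94 93 94 94]
212 [93 92 92 92 92 92 92 92 91 82 68 70 74 78 80 79 77 73 82 93 94 94 94 93 92 92 92 93]
214 [93 93 93 93 92 93 92 93 91 85 71 69 74 77 80 78 76 76 84 94 93 93 94 94 93 93 92 92]
216 [93 94 93 93 93 93 93 91 90 80 66 68 75 78 80 78 75 74 83 92 93 94 94 94 93 93 93 93]
218 [93 93 92 92 92 91 92 90 88 79 64 67 72 75 75 75 72 71 80 91 94 94 94 94 93 94 94 93]
band [254 209   8   5  15] [256.9 210.1] [[ 1.8 -0.8 38.3]]
196 [[ 1.8 -0.7 73.3]]
197 [[ 0.9 -0.7 73.3]]
198 [[-0.  -0.7 73.3]]
199 [[-0.9 -0.7 73.3]]
```

```bash
python3 -m crank '.012 -.007 0 0 0 0 0;0 0 0 0 0 0 0;0 0 .03 0 0 0 0;0 0 .06 0 0 0 0;0 0 .06 0 0 0 0;0 0 .06 0 0 0 0;0 0 .06 0 0 0 0;0 0 .06 0 0 0 0;0 0 .05 0 0 0 0;0 0 .03 0 0 0 0;0 0 .02 0 0 0 0;0 0 0 0 0 0 0'
cat > fin.py <<'E'
from wl import *
s,T,im,D,X=wl(); zt=s["tool_pos"][2]-64; print(s["t"],s["tool_pos"],s["wrist_force"],"mouth z in tool",zt)
b=blobs(mask(im,12,32,90,60)[120:300,200:310],100)
for st,c,_ in b: print("brass",st+np.array([200,120,0,0,0]))
g=im.astype(int).sum(2)//3
for v in range(186,232,2): print(v,g[v,240:276])
for st,c,bb in blobs(mask(im,172,6,110,40),5):
    if 240<c[0]<275 and c[1]<250: print("red",st,c,tcast(c,38.3),np.median(X[bb>0],0))
Cw=T@camera_params("wrist")["hand_eye"]
i2,_=camera("scene");c=project("scene",[503,-119,90])[0].astype(int);a=i2[c[1]-30:c[1]+30,c[0]-40:c[0]+40]
c=project("wrist",[503,-119,64],Cw)[0].astype(int);bb=im[c[1]-45:c[1]+45,c[0]-60:c[0]+60]
cv2.imwrite("pics/m12.png",np.hstack([cv2.resize(q,(400,300),interpolation=cv2.INTER_CUBIC) for q in(a,bb)])[:,:,::-1])
E
python3 fin.py
```

```text
t: 22.78
tool_pos: [502.5, -117.5, 105.6]
ee_rot: [-2.138, -2.301, 0.0]
wrist_force: [-0.8, -0.5, -0.2]
gripper_width: 17.1
22.7833 [ 502.5 -117.5  105.6] [-0.8 -0.5 -0.2] mouth z in tool 41.590018464635094
brass [ 235  190   48   45 1308]
186 [95 95 94 95 94 95 95 95 94 94 95 95 94 93 94 94 94 94 94 94 94 95 95 94 94 94 94 94 94 95 95 94 94 94 93 94]
188 [94 94 94 94 94 94 93 93 94 93 93 94 94 93 92 93 93 93 93 93 93 93 93 93 94 94 94 93 93 93 94 93 93 93 93 93]
190 [61 61 60 61 61 60 61 60 61 61 61 61 61 60 60 59 61 60 60 60 60 60 62 60 60 60 61 61 60 61 62 61 61 60 61 60]
192 [91 90 91 92 91 90 91 91 91 91 91 91 91 90 91 90 92 91 91 91 91 91 92 91 91 91 91 91 91 91 92 92 91 91 91 90]
194 [95 96 96 95 95 95 95 95 95 95 95 95 95 95 95 96 95 95 96 95 96 96 96 95 96 95 96 96 95 96 96 96 96 96 96 95]
196 [97 96 97 98 98 97 97 97 97 98 98 98 98 98 98 98 98 98 99 97 98 98 98 98 99 98 98 98 98 98 98 98 98 99 98 98]
198 [96 96 96 96 96 96 96 95 96 96 96 95 96 96 95 95 96 96 96 96 96 96 96 96 96 96 96 96 95 96 96 95 96 95 95 96]
200 [98 98 98 97 97 98 98 98 97 96 98 97 97 97 98 97 97 97 97 
[... 1245 characters left out ...]
14 16 15 14 14 19 30 42 53 74 91 97 98 97 97 97 97 97]
222 [96 97 96 95 92 79 50 26 19 23 27 29 33 33 35 34 33 33 32 30 29 31 29 30 26 16 16 25 38 47 62 82 94 97 97 97]
224 [95 92 79 51 25 20 25 30 30 29 29 28 30 28 29 29 28 29 30 28 28 29 28 28 29 28 27 28 28 22 18 26 46 75 93 96]
226 [52 23 18 23 28 29 28 29 28 27 28 28 27 28 28 27 27 28 28 28 27 28 28 28 29 27 27 28 28 26 28 28 24 26 53 83]
228 [23 26 27 28 28 29 27 29 28 28 29 28 29 27 28 28 29 28 27 28 28 28 28 28 27 27 27 27 29 27 28 26 27 25 22 27]
230 [26 28 28 27 26 27 28 28 28 28 28 29 28 29 26 27 27 27 28 27 27 27 28 28 26 28 27 28 27 27 28 27 26 26 26 23]
red [253 209  10   6  29] [257.4 211.1] [[ 1.  -0.4 38.3]] [ 1.2 -0.7 38.3]
```

View pics/m12.png

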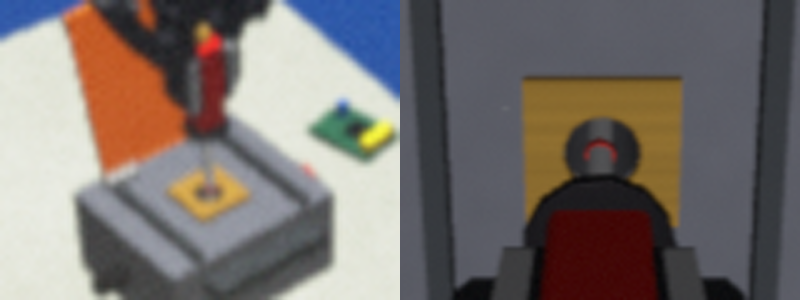

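Run:
```python
from wl import *
s,T,im,D,X=wl(); zt=s["tool_pos"][2]-64
b=blobs(mask(im,12,32,90,60)[120:300,200:310],100)[0][2]; m=np.zeros(D.shape,bool);m[120:300,200:310]=b>0
print("z",s["tool_pos"],zt,"depth mouth",np.median(X[m][:,2]))
h=(D>0)&m
print("bore c",tcast([258.2,213],zt), "flange width px -> bounds", tcast([[235,190.5],[282.5,190.5]],zt), "front edge x; centre should be 18 less")
for st,c,bb in blobs(mask(im,172,6,110,40),5):
    if 240<c[0]<275 and c[1]<250: print("red",st,c,tcast(c,38.3),tcast([257.7,st[1]],36.8),X[bb>0].round(1)[::3])
r=[blobs(mask(im,172,6,120,50),500)]
for st,c,bb in r[0]:
    P=X[bb>0]
    if 220<c[0]<300: print("handle",st,np.percentile(P,3,0),np.percentile(P,97,0))
```

```text
z [ 502.8 -117.6  106.3] 42.27523461929633 depth mouth 42.64473193877822
bore c [[-2.1  0.2 42.3]] flange width px -> bounds [[ 16.  -17.2  42.3]
 [ 16.   18.4  42.3]] front edge x; centre should be 18 less
red [253 209  10   6  29] [257.4 211.1] [[ 1.  -0.4 38.3]] [[ 3.2 -0.2 36.8]] [[ 1.3 -2.2 42.1]
 [ 3.1  0.1 37.1]
 [ 1.7 -2.2 38.7]
 [ 2.6  0.1 36.3]
 [ 1.2  2.3 40.1]
 [ 2.   1.5 35.8]
 [-9.8 -4.1 64.8]
 [ 0.6  3.1 37.5]
 [ 1.2  2.3 33.6]
 [-0.1 -2.9 35. ]]
handle [ 236  230   44   89 2798] [ -6.2  -8.7 -66.6] [  9.1   7.6 -16.1]
```

```bash
python3 -m crank '-.012 .002 0 0 0 0 0;0 0 .015 0 0 0 0;0 0 .015 0 0 0 0;0 0 0 0 0 0 0;0 0 0 0 0 0 0;0 0 0 0 0 0 0'
python3 - <<'E'
from wl import *
for k in range(2):
    s,T,im,D,X=wl(); zt=s["tool_pos"][2]-64
    b=blobs(mask(im,12,32,90,60)[120:300,200:310],100)[0][2]; m=np.zeros(D.shape,bool);m[120:300,200:310]=b>0
    q=np.argwhere(m);top=q[:,0].min();u0,u1=q[:,1].min(),q[:,1].max()
    zm=np.median(X[m][:,2]);print("tcp",s["tool_pos"],"mouth z",zt,zm,"bore x",tcast([258,top],zt)[0,0]-18,"y",tcast([(u0+u1)/2,top],zt)[0,1],s["wrist_force"],s["gripper_width"])
    for st,c,bb in blobs(mask(im,172,6,110,40),5):
        if 240<c[0]<275 and c[1]<250: P=X[bb>0];P=P[abs(P[:,2]-38)<6];print("band z",np.median(P[:,2]),"x front",np.percentile(P[:,0],90),"y",P[:,1].min(),P[:,1].max())
cover()
i,_=camera("top")
for st,c,b in blobs(mask(i,100,125,120,60),40):
    if st[4]<300: print("top blue",c,cast("top",c,24))
E
```

```text
t: 23.43
tool_pos: [503.0, -119.0, 102.5]
ee_rot: [-2.138, -2.302, -0.0]
wrist_force: [-0.1, -0.3, -1.0]
gripper_width: 17.0
tcp [ 503.  -119.   102.5] mouth z 38.4545660779971 38.85789274502365 bore x 0.24980686781805161 y 0.05529551308973413 [-0.1 -0.3 -1. ] 17.02098708833641
band z 37.87439610003909 x front 2.604853243784426 y -2.963194115313898 3.0979199797229016
tcp [ 503.  -119.   102.5] mouth z 38.483941376964 38.937167086360645 bore x 0.2412580024812172 y 0.05536675451028161 [-0.  -0.3 -0.6] 17.011660999347264
band z 37.80387122280641 x front 2.5641129447374853 y -2.9614339021706506 3.0884873716695145
cover angle 1.7693972903322055 n 511 lip ~ -44.243824565349094 117.67413332209146 fx [-60.3  21.6]
top blue [219.7 226.5] [[463.5 172.7  24. ]]
top blue [204.6 272.5] [[346.2 208.5  24. ]]
```

```bash
python3 -m crank '0 0 .003 0 0 0 0;0 0 0 0 0 0 0;0 0 0 0 0 0 0;0 0 0 0 0 0 0'
python3 -c "
from bench import robot,status
s=status.read_state();print(s['tool_pos'],s['wrist_force'],s['gripper_width']);robot.close_job()"
```

```text
t: 23.97
tool_pos: [503.0, -119.0, 102.1]
ee_rot: [-2.138, -2.302, -0.0]
wrist_force: [-0.4, -0.2, -1.0]
gripper_width: 17.4
[ 503.01580984 -119.01322319  102.10039602] [-0.40798511 -0.195526   -1.02277867] 17.394581511745816
the job is handed in; nothing more can be done
```

I did the job in the order asked and handed it in at 24 s of the 64 s limit. It was handed in with the probe held upright in the bore.

**Last checks**
- **Cover:** open at about 1.77 rad, past upright.
- **Blade:** lying flat on the bench near (461, 180) after release. The small blue look-alike stayed where it was. The purple one still showed in place in later views, but I did not measure it.
- **Probe:** upright, within about 0.5 mm of the bore's centre, with the band within about 1 mm of the mouth by wrist depth. Wrist force during insertion stayed near 1 N, so I saw no sign of the rod touching the fixture.

**What failed or disagreed**
- **First blade grip:** it missed, because depth showed the fingertips about 31 mm short of the reported TCP. The gripper closed on air and nothing moved. I corrected for this in the later grips.
- **Bore position:** the top and scene cameras disagreed by about 3 mm. I used the wrist camera for the final centring. Its own readings varied by 1–2 mm, so I made two small corrections.
- **Highest force:** about 29 N at the wrist, briefly, while closing on the blade.
- **Pictures:** I viewed 12, two over the budget.

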